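# Free the pawl of a bench lift with a release bar and let its tray sink

### The job

The small bench lift is held up by its ratchet pawl. Take the release bar by its black handle, slip its steel end under the pawl's tail and gently lever the tail up, never pressing the bar hard against any part of the lift, and hold it there so that the tray with the bottle sinks all the way down. Then draw the bar out and lay it flat on the bench clear of the lift; do not touch the lift with the gripper or arm, and leave the beaker and the dish where they are.

Things in the scene. Friction and masses are not known exactly. Their poses are not given: they have to be found in the camera images.
- hoist: Bench ratchet lift fixed to the bench, 180 mm high, base plate 120 x 220 mm. Origin under its column; -x is its front. In front a white head plate (face at x=-34 mm) carries a 62 mm toothed wheel and over it a steel pawl, pinned 50 mm to the -y side, whose tail reaches out at +y. The tray, with a clamped bottle (0.6 to 0.95 kg in all), is at -y.
- slot (a point): Point fixed to the lift's stand, axes as the lift's, nominally on top of the flat steel sill: sill 28 mm along y, front edge 30 mm to -x, head plate 24 mm to +x. The pawl's tail (26 x 28 mm, 8 thick) hangs level 14 mm above the sill, its front edge 3 mm to -x of the point. Enter from the front. Sill and pawl together are clamped up to 18 mm higher or lower than this point: not measured.
- lift (a joint): How far the tray is lowered, m: 0 raised, 0.060 fully down. It sinks by itself, damped, in about 3 to 8 s while the tail is held up (tail clear after 10 mm, 2 to 4 N; rubber stop after 13 mm, then the force climbs steeply); if let go too soon the pawl catches the wheel again. Above about 12 N from the bar the mechanism would be harmed.
- bar_grip (a point): Release bar, loose on the bench: black handle 14 x 14 x 60 mm, then a round steel shaft of 8 mm. The point is half-way up the handle (7 mm over the bench when lying), on the bar's axis, 12 mm behind the handle's shaft end; x points along the bar to the shaft's round tip, 102 mm from the point; the handle's other end is 48 mm behind it. Weighs 70 g. A good place to grip, across the handle.
- beaker: Small glass beaker, 60 mm across and 60 mm high, standing near; origin at the centre of its underside. Leave it alone. Fixed tall bottles (up to 275 mm high) and a 170 mm beaker stand between the robot and the work, on the left and right of the bar: pass over them.
- dish: Shallow glass dish, 68 mm across and 14 mm high, on the bench; origin at the centre of its underside. Leave it alone.

How it is judged:
By the outcome, as a careful person would: the job done as asked, in the order asked, and still so for the second after the job is handed in, with the robot touching nothing.
It also fails if it takes over 72 s, if anything falls off the work surface, if the arm or the gripper's body presses on something with over 40 N, if the wrist force passes 120 N, or if a joint passes its speed limit or range.

### The arm

A 6-joint arm with a two-finger parallel gripper is mounted at the origin on the work surface; the furniture and walls round the work are solid. World frame = base frame: x ahead of the robot, y to its left, z up, the work surface at z = 0. Lengths are in mm, angles in rad, forces in N, time in s.
With the tool pointing down it reaches from about 300 to 850 mm from the base axis. Payload 5.4 kg.
Tool frame: the origin (TCP) lies on the mounting face of the last link; the fingertips stand 173 mm ahead of it and the grasp point (between the pads) lies 155 mm ahead of it; z points along the fingers, y is the line along which they close (so a half turn about z gives the same grasp; the last joint's range is limited). The gripper opens to 85 mm and grips with 20 to 120 N. Pads are 22 mm wide; open, the fingers measure 114 mm over their backs; the gripper's body (76 mm by 85 mm) begins 54 mm behind the grasp point. The pads swing forward as they close: fully open they stand 13 mm farther back than shut.
Start: joints at [1.136, 0.158, 1.597, -0, 1.386, -0.21], TCP at [128.186, 560.514, 404.699] pointing down, gripper open.
Joint ranges: [-2.91, 2.91], [-0.94, 2.29], [0.18, 2.7], [-1.29, 4.43], [0.17, 2.64], [-3, 3]. Speed limits (rad/s): [2.57, 2.57, 3.14, 3.14, 3.14, 3.14].

### API

Orientations are given as a rotation vector (axis times angle).
In Python, from station import env, optics gives the robot as it stands.
- The arm moves only by the tool arm_command, never from a script. Its argument "motion" is one flat list of numbers, 6 for each row, row after row: the shift along the tool's x, y, z in m, then the turn, a rotation vector about the tool's x, y, z in rad. In form: [x, y, z, rx, ry, rz, x, y, z, rx, ry, rz, ...]. A call has 1 to 8 rows; each row is the pose to reach, as a shift and turn from the pose commanded when the call began, along the tool's axes at that moment; what a row does not reach only later rows make up. A row lasts 1/8 s, in which the tool goes at most 62.5 mm and 10.7 degrees, less where a joint would pass 70% of its speed; a pose out of reach is approached as far as the arm can. A call with a gripper value outside its range is refused whole. "gripper" is the closure in counts, from 0 (fully open) to 255 (shut), set as the call begins (left out, the last holds). The fingers move at their own pace and stop on an object; "force" is the grip in N (left out, the last holds). Time passes only in rows, so rows that repeat a pose let the fingers close. It gives the time, the measured TCP pose, the force, the opening and the grip force at its end, in the units of the state.
- env.read_state(): the state, without advancing time (a new reading comes with each control period).
- optics.grab_frame(name): name is "side" or "top"; returns a dict with "frame" (420x560x3 uint8, blue, green, red), "depth" (420x560 float32, mm along the optical axis (not along the pixel's ray), 0 where there is no reading), "K" (3x3 intrinsics, pixels), "D" ([k1, k2, p1, p2, k3] as OpenCV has them; the pictures are not rectified), "extrinsics" (4x4, takes a point from camera to world coordinates). Camera axes: x right, y down, z forward; pixel columns grow to the right and rows downward; lengths in mm; the calibration is good to about 2 mm. A picture is of the moment at which its call begins.
- env.sign_off(): hands the job in; it is judged then, once.
The state is a dict: "time_s": time; "joints": joint angles; "qd": joint speeds; "tau": joint torques, N m; "tool_pos": TCP position; "eef_rot": TCP orientation; "wrist_force": force on the tool from outside, world axes, zero at the start; "moment": the same for the moment, N m; "gripper_width": finger opening in mm; "finger_force": force on a finger pad.
Only numpy, scipy, OpenCV 4.12 (cv2) and the standard library are available. Lean on these libraries where they do the work, as an engineer would, in place of code of your own. Each camera call takes 0.05 s, during which the arm holds its last target. There are 200 camera calls.

## Working session

There is one attempt and no reset: what is moved stays moved. The work goes in short steps, Python scripts to look and compute and a tool call to move; the robot and the scene stay as the last step left them, time stands still between calls to the robot, and variables do not carry over. Pictures are saved under pics/ and viewed, at most 10 in all, crops included, and the job is handed in when it is done.

Besides the shell and the picture viewer there is one more tool, called as name(argument=value, ...), one argument or row to a line, values as JSON. arm_command: Moves the arm, as the interface text tells. Its arguments: {"type":"object","properties":{"motion":{"type":"array","items":{"type":"number"}},"gripper":{"type":"number"},"force":{"type":"number"}},"required":["motion"]}

```bash
mkdir -p pics; ls; cat > h.py <<'E'
import numpy as np, cv2
from scipy.spatial.transform import Rotation as R
from station import env, optics
def grab(n):
    f=optics.grab_frame(n); np.savez('/tmp/%s.npz'%n,**{k:f[k] for k in('frame','depth','K','D','extrinsics')}); return f
def load(n): return dict(np.load('/tmp/%s.npz'%n))
def ray(f,u,v):
    p=cv2.undistortPoints(np.array([[[u,v]]],float),f['K'],f['D'])[0,0]
    return f['extrinsics'][:3,:3]@np.array([p[0],p[1],1]), f['extrinsics'][:3,3]
def pt(f,u,v):
    d=f['depth'][int(round(v)),int(round(u))]; r,o=ray(f,u,v); return (o+r*d).round(1)
def atz(f,u,v,z):
    r,o=ray(f,u,v); return (o+r*(z-o[2])/r[2]).round(1)
def cloud(f):
    h,w=f['depth'].shape; uu,vv=np.meshgrid(np.arange(w),np.arange(h))
    p=cv2.undistortPoints(np.stack([uu,vv],-1).reshape(-1,1,2).astype(float),f['K'],f['D'])[:,0]
    c=np.c_[p,np.ones(len(p))]*f['depth'].reshape(-1,1)
    return (c@f['extrinsics'][:3,:3].T+f['extrinsics'][:3,3]).reshape(h,w,3)
E
python3 - <<'E'
from h import *
for n in('top','side'):
    f=grab(n); cv2.imwrite('pics/%s0.png'%n,cv2.resize(f['frame'],(800,600),interpolation=cv2.INTER_CUBIC)); print(n,f['extrinsics'].round(2).tolist())
s=env.read_state(); print({k:np.round(v,3).tolist() for k,v in s.items()})
E
```

```text
pics
top [[0.38, -0.82, 0.42, 80.5], [-0.92, -0.34, 0.17, -402.62], [-0.0, -0.45, -0.89, 848.47], [0.0, 0.0, 0.0, 1.0]]
side [[0.73, 0.34, -0.6, 940.54], [0.69, -0.33, 0.64, -807.11], [0.02, -0.88, -0.48, 512.19], [0.0, 0.0, 0.0, 1.0]]
{'time_s': 0.1, 'joints': [1.136, 0.159, 1.598, 0.0, 1.386, -0.21], 'qd': [-0.0, -0.002, -0.002, -0.001, -0.001, 0.0], 'tau': [-0.0, -39.699, -33.234, -0.0, 0.004, -0.0], 'tool_pos': [128.083, 560.287, 403.79], 'eef_rot': [-0.352, -3.121, 0.003], 'wrist_force': [-1.119, 0.251, -0.464], 'moment': [0.043, -0.011, 0.042], 'finger_force': 0.0, 'gripper_width': 85.375}
```

View pics/top0.png

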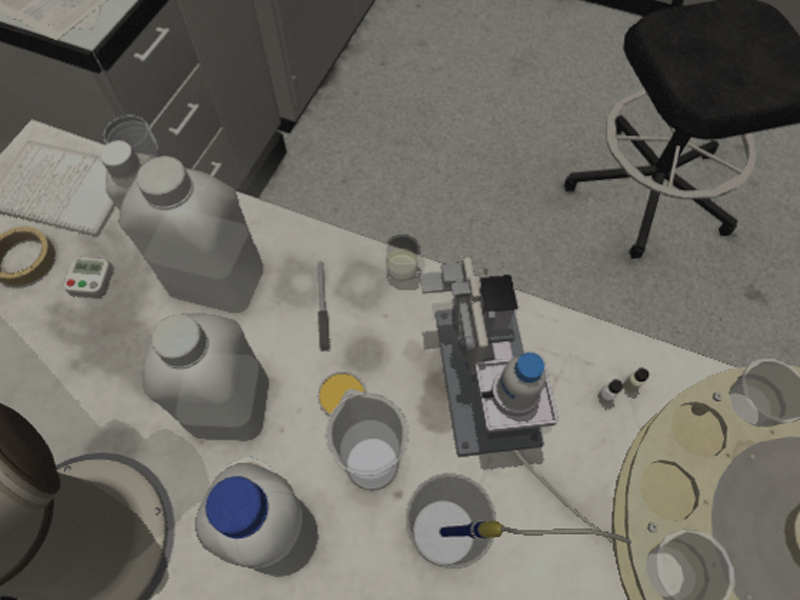

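View pics/side0.png

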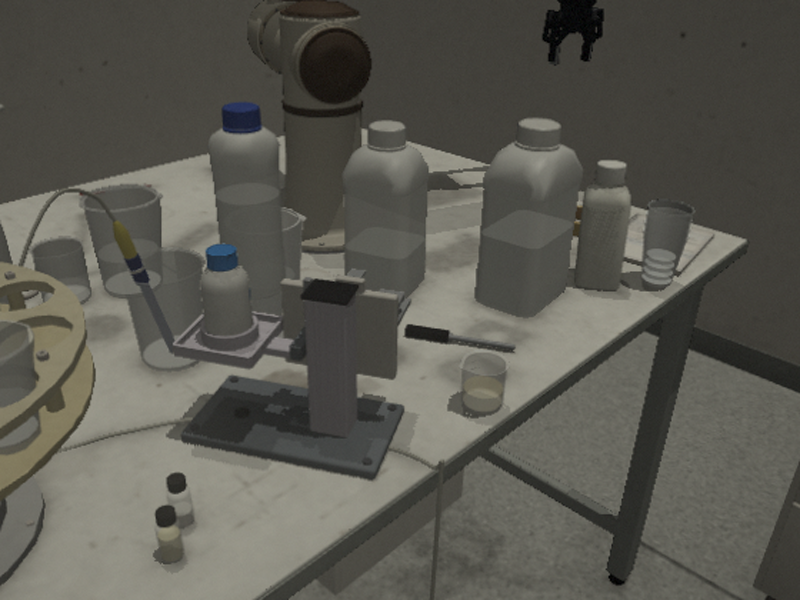

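The top view shows the bar at about (320,262)-(324,348), the lift at (430-550,260-455) with the tail at about (440,278), the beaker at (403,262) and the dish at (342,395). The side view sees the lift from behind.

```bash
python3 - <<'E'
from h import *
f=load('top'); g=f['frame']
c=g[170:275,260:400]; cv2.imwrite('pics/c1.png',cv2.resize(c,None,fx=5.7,fy=5.7,interpolation=cv2.INTER_CUBIC))
k=.7
for n,u,v in(('tip',320.5,263),('shaftend',322,312),('handend',324,349)):
    print(n,atz(f,u*k,v*k,7 if n!='tip' else 7),pt(f,u*k,v*k))
# base plate corners (800 px)
for u,v in((437,312),(459,453),(540,446)): print('plate',atz(f,u*k,v*k,12),pt(f,u*k,v*k))
P=cloud(f)
for u,v in((315,196),(305,194),(300,202),(318,190),(327,190),(328,200),(322,215),(333,250),(302,236)): print(u,v,P[v,u].round(1))
E
```

```text
tip [ 491.2 -106.5    7. ] [ 489.6 -107.7   10.3]
shaftend [ 414.3 -145.8    7. ] [ 413.2 -146.6    9.8]
handend [ 360.7 -174.6    7. ] [ 361.8 -173.7    3.8]
plate [ 478.5 -307.7   12. ] [ 479.5 -307.4   10. ]
plate [ 291.5 -410.    12. ] [ 290.7 -410.    15. ]
plate [ 342.4 -508.7   12. ] [ 344.  -509.3    7. ]
315 196 [ 459.5 -323.2  155.1]
305 194 [ 467.9 -301.8  133.9]
300 202 [ 446.9 -299.6  136.5]
318 190 [ 471.1 -324.5  159.3]
327 190 [ 473.9 -340.3  165.4]
328 200 [ 451.1 -349.4  172.7]
322 215 [ 426.4 -348.4  158. ]
333 250 [ 383.2 -387.8  127.6]
302 236 [ 442.3 -313.2   -1.1]
```

View pics/c1.png

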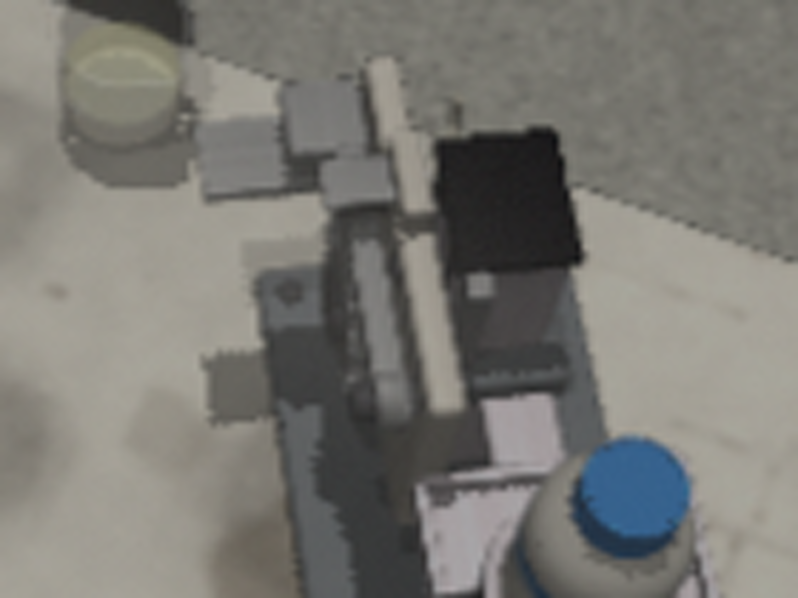

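The crop shows the sill at crop (200-285,120-195), the tail at (285-370,80-150) and the head plate edge running from (385,60) to (450,410). The beaker is at (120,90). I'll fit the lift frame and check the clearances next.

```bash
python3 - <<'E'
from h import *
f=load('top'); P=cloud(f)
s=P[194:203,297:307].reshape(-1,3); t=P[187:194,313:321].reshape(-1,3)
print('sill',np.median(s,0),s[:,2].std(),'tail',np.median(t,0),t[:,2].std())
zs=np.median(s[:,2]); zt=np.median(t[:,2])
q=lambda x,y,z: atz(f,260+x/5.7,170+y/5.7,z)
print('sill FL,FR', q(196,125,zs),q(204,198,zs),'right edge at tail',q(283,192,zs))
print('tail FL,FR,BL', q(283,85,zt),q(290,155,zt),q(358,82,zt),q(368,150,zt))
# head plate top edge
print('plate top', q(385,60,175),q(448,412,175), P[186,325+0],P[225,336])
g=np.array([402,-153]); 
m=(P[...,2]>25)&(np.linalg.norm(P[...,:2]-g,axis=-1)<160)
b=(np.c_[0.886,0.463],np.c_[-0.463,0.886])
Q=P[m]; a=(Q[:,:2]-g)@np.array([.886,.463]); c=(Q[:,:2]-g)@np.array([-.463,.886])
H,_,_=np.histogram2d(a,c,bins=[np.arange(-160,161,20)]*2); Z=np.zeros_like(H)
for i,j,z in zip(((a+160)//20).astype(int),((c+160)//20).astype(int),Q[:,2]):
    if 0<=i<16 and 0<=j<16: Z[i,j]=max(Z[i,j],z)
print('rows along bar, cols across(+y left)');print(Z.astype(int))
fs=load('side')
# beaker, dish
for n,u,v in(('dish',342,395),('beakerbase',403,272)): print(n,atz(f,u*.7,v*.7,7))
print('side tip/hand',atz(fs,514*.7,348*.7,7),atz(fs,406*.7,331*.7,7))
E
```

```text
sill [ 456.94252717 -299.02190506  134.79397677] 1.2493948812299915 tail [ 471.26215042 -321.67323343  156.87497262] 1.1818710415841973
sill FL,FR [ 464.  -281.7  134.8] [ 439.4 -294.1  134.8] right edge at tail [ 451.4 -317.3  134.8]
tail FL,FR,BL [ 476.8 -306.2  156.9] [ 453.3 -317.3  156.9] [ 487.2 -328.4  156.9] [ 464.6 -339.8  156.9]
plate top [ 487.4 -335.5  175. ] [ 380.1 -393.   175. ] [ 479.09825263 -334.38221736  167.72456488] [ 412.02441897 -378.29895164  168.64961985]
rows along bar, cols across(+y left)
[[  0   0   0   0   0   0   0   0   0   0   0   0   0   0   0   0]
 [  0   0   0   0   0   0   0   0   0   0   0   0 212 214   0   0]
 [  0   0   0   0   0   0   0   0   0   0   0   0 213 247 247   0]
 [  0   0   0   0   0   0   0   0   0   0   0   0 211 242 248   0]
 [  0   0   0   0   0   0   0   0   0   0   0   0 197 210 213 208]
 [  0   0   0   0   0   0   0   0   0   0   0   0   0   0   0   0]
 [137   0   0   0   0   0   0   0   0   0   0   0   0   0   0   0]
 [137   0   0   0   0   0   0   0   0   0   0   0   0   0   0   0]
 [  0   0   0   0   0   0   0   0   0   0   0   0   0   0   0   0]
 [  0   0   0   0   0   0   0   0   0   0   0   0   0 206 219 223]
 [ 60  60  60   0   0   0   0   0   0   0   0   0   0 221 228 231]
 [ 59  57  60  62   0   0   0   0   0   0   0   0 200 226 262 260]
 [  0  27  60   0   0   0   0   0   0   0   0   0 210 227 262   0]
 [  0   0  59   0   0   0   0   0   0   0   0   0 206 226 227   0]
 [  0   0   0   0   0   0   0   0   0   0   0   0   0   0   0   0]
 [  0   0   0   0   0   0   0   0   0   0   0   0   0   0   0   0]]
dish [ 306.7 -228.5    7. ]
beakerbase [ 525.8 -233.2    7. ]
side tip/hand [ 493.7 -106.6    7. ] [ 364.5 -176.3    7. ]
```

```bash
cat >> h.py <<'E'
def Rt(yaw):
    c,s=np.cos(np.radians(yaw)),np.sin(np.radians(yaw)); return np.array([[c,s,0],[s,-c,0],[0,0,-1]])
def rows(*T):
    s=env.read_state(); p=np.array(s['tool_pos']); A=R.from_rotvec(s['eef_rot']).as_matrix()
    print('t',s['time_s'],'p',p.round(1),'j',np.round(s['joints'],2),'w',round(float(s['gripper_width']),1),'F',np.round(s['wrist_force'],1), 'tau',np.round(s['tau'],1))
    for x,y,z,yaw in T:
        print('ROW',np.r_[A.T@(np.array([x,y,z])-p)/1000, R.from_matrix(A.T@Rt(yaw)).as_rotvec()].round(4).tolist())
E
python3 - <<'E'
from h import *
rows((400,200,470,80),(402,-153,470,27.8))
E
```

```text
t 0.1 p [128.1 560.3 403.8] j [ 1.14  0.16  1.6   0.    1.39 -0.21] w 85.4 F [-1.1  0.3 -0.5] tau [ -0.  -39.7 -33.2  -0.    0.   -0. ]
ROW [-0.3454, -0.2907, -0.0658, -0.0017, 0.001, 1.5205]
ROW [-0.426, -0.6344, -0.0653, -0.0012, 0.0019, 2.4316]
```

arm_command(
  motion=[-0.345,-0.291,-0.066,0,0,1.52,-0.345,-0.291,-0.066,0,0,1.52,-0.345,-0.291,-0.066,0,0,1.52,-0.345,-0.291,-0.066,0,0,1.52,-0.345,-0.291,-0.066,0,0,1.52,-0.345,-0.291,-0.066,0,0,1.52,-0.345,-0.291,-0.066,0,0,1.52,-0.345,-0.291,-0.066,0,0,1.52],
  gripper=120,
  force=60,
)

```text
time_s: 1.1
tool_pos: [401.1, 197.3, 471.0]
eef_rot: [2.396, 2.031, 0.0]
wrist_force: [0.2, 1.1, 0.1]
gripper_width: 45.2
finger_force: 0.0
```

```bash
python3 - <<'E'
from h import *
rows((402,-153,470,27.8))
E
```

```text
t 1.1 p [401.1 197.3 471. ] j [ 0.19 -0.22  1.84 -0.    1.53  0.35] w 45.2 F [0.2 1.1 0.1] tau [ -0.4 -25.4 -34.3  -0.3  -0.1  -1.5]
ROW [-0.3454, 0.0582, 0.0011, 0.0008, -0.0, 0.921]
```

arm_command(
  motion=[-0.345,0.058,0.001,0,0,0.921,-0.345,0.058,0.001,0,0,0.921,-0.345,0.058,0.001,0,0,0.921,-0.345,0.058,0.001,0,0,0.921,-0.345,0.058,0.001,0,0,0.921,-0.345,0.058,0.001,0,0,0.921,-0.345,0.058,0.15,0,0,0.921,-0.345,0.058,0.15,0,0,0.921],
)

```text
time_s: 2.1
tool_pos: [403.9, -150.5, 343.5]
eef_rot: [3.045, 0.768, 0.002]
wrist_force: [0.1, 0.4, 0.7]
gripper_width: 44.9
finger_force: 0.0
```

```bash
python3 - <<'E'
from h import *
rows((402,-153,250,27.8),(402,-153,175,27.8))
a=grab('side');b=grab('top')
cv2.imwrite('pics/a2.png',np.hstack([cv2.resize(a['frame'][40:280,160:480],(460,345)),cv2.resize(b['frame'][60:330,60:330],(340,345))]))
E
```

```text
t 2.1 p [ 403.9 -150.5  343.5] j [-0.64 -0.17  2.05  0.    1.26  0.44] w 44.9 F [0.1 0.4 0.7] tau [  0.  -29.3 -34.   -0.    1.4  -0. ]
ROW [-0.0029, 0.0011, 0.0935, 0.0017, -0.0009, 0.0091]
ROW [-0.003, 0.001, 0.1685, 0.0017, -0.0009, 0.0091]
```

View pics/a2.png

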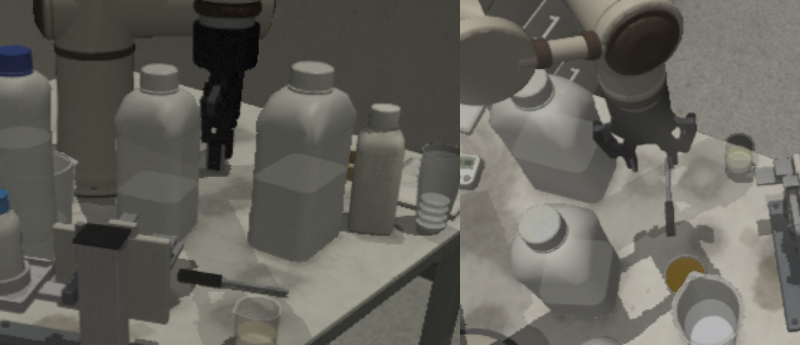

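The views show the gripper coming down between the two bottles, above the bar, with the bottles and forearm clear of each other. Going down.

arm_command(
  motion=[-0.003,0.001,0.04,0,0,0.009,-0.003,0.001,0.08,0,0,0.009,-0.003,0.001,0.12,0,0,0.009,-0.003,0.001,0.15,0,0,0.009,-0.003,0.001,0.15,0,0,0.009],
)

```text
time_s: 2.82
tool_pos: [402.1, -152.2, 194.9]
eef_rot: [-3.047, -0.757, 0.002]
wrist_force: [0.1, -0.3, 0.0]
gripper_width: 45.0
finger_force: 0.0
```

```bash
python3 - <<'E'
from h import *
rows((402,-153,176,27.8))
E
```

```text
t 2.825 p [ 402.1 -152.2  194.9] j [-0.64  0.08  2.15  0.    0.91  0.44] w 45.0 F [ 0.1 -0.3  0. ] tau [ -0.2 -27.1 -24.5  -0.   -0.2   0. ]
ROW [-0.0004, 0.0007, 0.0189, -0.0021, 0.001, 0.0018]
```

arm_command(
  motion=[0,0.001,0.012,0,0,0,0,0.001,0.019,0,0,0,0,0.001,0.019,0,0,0],
)

```text
time_s: 3.2
tool_pos: [402.4, -153.1, 175.8]
eef_rot: [-3.049, -0.757, 0.0]
wrist_force: [0.1, -0.0, 0.0]
gripper_width: 45.4
finger_force: 0.0
```

arm_command(
  motion=[0,0,0,0,0,0,0,0,0,0,0,0,0,0,0,0,0,0,0,0,0,0,0,0,0,0,0,0],
  gripper=255,
  force=80,
)

```text
$.motion: bad value
```

arm_command(
  motion=[0,0,-0.05,0,0,0,0,0,-0.11,0,0,0,0,0,-0.16,0,0,0,0,0,-0.16,0,0,0],
)

```text
time_s: 3.7
tool_pos: [403.7, -154.0, 340.9]
eef_rot: [3.041, 0.755, 0.011]
wrist_force: [-0.1, 0.2, 0.3]
gripper_width: 45.1
finger_force: 0.0
```

```bash
python3 - <<'E'
from h import *
rows((424,-237,335,27.8),(390,-174,335,-61.7))
a=grab('side');b=grab('top')
cv2.imwrite('pics/a3.png',np.hstack([cv2.resize(a['frame'][100:250,260:400],(400,429)),cv2.resize(b['frame'][120:270,180:320],(400,429))]))
E
```

```text
t 3.7 p [ 403.7 -154.   340.9] j [-0.65 -0.17  2.05  0.    1.25  0.44] w 45.1 F [-0.1  0.2  0.3] tau [  0.2 -26.3 -32.7   0.    0.3  -0. ]
ROW [-0.0209, 0.0828, 0.0066, 0.0098, -0.0046, 0.0018]
ROW [-0.0215, 0.0112, 0.0059, 0.0041, -0.0113, 1.5638]
```

View pics/a3.png

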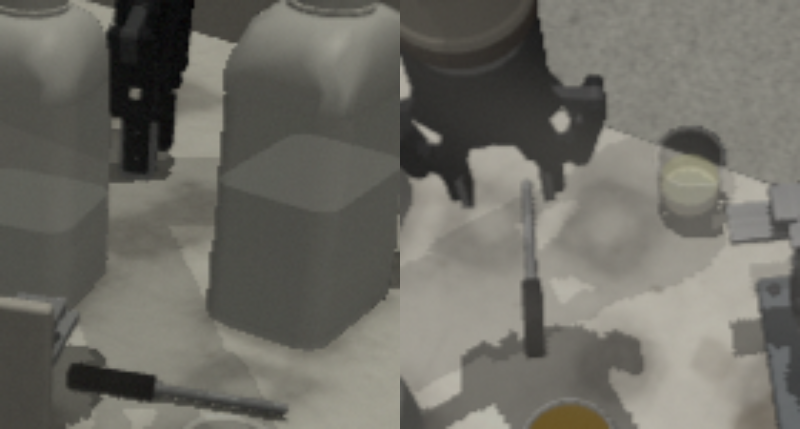

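My closing call had a miscounted list and was refused, so the gripper rose empty. The pictures show the bar still lying untouched. I'll go back down.

```bash
python3 - <<'E'
from h import *
rows((402.4,-153,220,27.8),(402.4,-153,175.5,27.8))
E
```

```text
t 3.8 p [ 402.3 -153.   336. ] j [-0.65 -0.17  2.06 -0.    1.25  0.44] w 44.9 F [ 0.3 -0.3 -0.6] tau [  0.  -26.4 -33.2   0.   -0.1  -0. ]
ROW [0.0001, -0.0001, 0.116, 0.0009, -0.0004, 0.0016]
ROW [0.0, -0.0001, 0.1605, 0.0009, -0.0004, 0.0016]
```

arm_command(
  motion=[0,0,0.045,0,0,0,0,0,0.09,0,0,0,0,0,0.13,0,0,0,0,0,0.15,0,0,0,0,0,0.16,0,0,0,0,0,0.16,0,0,0],
)

```text
time_s: 4.55
tool_pos: [401.8, -152.6, 174.7]
eef_rot: [-3.047, -0.757, 0.003]
wrist_force: [0.4, -0.1, 0.8]
gripper_width: 45.1
finger_force: 0.0
```

arm_command(
  motion=[0,0,0,0,0,0,0,0,0,0,0,0,0,0,0,0,0,0,0,0,0,0,0,0],
  gripper=255,
  force=80,
)

```text
time_s: 5.05
tool_pos: [402.9, -153.5, 176.9]
eef_rot: [3.047, 0.757, 0.002]
wrist_force: [-1.3, 1.6, 6.2]
gripper_width: 11.3
finger_force: 78.9
```

arm_command(
  motion=[0,0,-0.04,0,0,0,0,0,-0.09,0,0,0,0,0,-0.13,0,0,0,0,0,-0.16,0,0,0,0,0,-0.16,0,0,0],
)

```text
time_s: 5.68
tool_pos: [403.1, -153.6, 338.5]
eef_rot: [3.044, 0.756, 0.007]
wrist_force: [-0.5, 0.4, -0.3]
gripper_width: 11.4
finger_force: 78.3
```

```bash
python3 - <<'E'
from h import *
rows((390,-174,335,-61.7))
E
```

```text
t 5.675 p [ 403.1 -153.6  338.5] j [-0.65 -0.17  2.06  0.    1.25  0.44] w 11.4 F [-0.5  0.4 -0.3] tau [  0.1 -26.3 -32.8   0.    0.2   0. ]
ROW [-0.0211, 0.0119, 0.0035, 0.0025, -0.007, 1.5637]
```

arm_command(
  motion=[-0.021,0.012,0,0,0,1.564,-0.021,0.012,0,0,0,1.564,-0.021,0.012,0,0,0,1.564,-0.021,0.012,0,0,0,1.564,-0.021,0.012,0,0,0,1.564,-0.021,0.012,0,0,0,1.564,-0.021,0.012,0,0,0,1.564,-0.021,0.012,0,0,0,1.564],
)

```text
time_s: 6.68
tool_pos: [388.9, -173.1, 333.9]
eef_rot: [-2.742, 1.533, 0.004]
wrist_force: [-0.4, -0.6, 0.0]
gripper_width: 11.5
finger_force: 78.4
```

arm_command(
  motion=[0,0,0,0,0,0.09,0,0,0,0,0,0.09],
)

```text
time_s: 6.92
tool_pos: [389.0, -173.2, 334.2]
eef_rot: [-2.676, 1.645, 0.004]
wrist_force: [0.7, 0.4, 0.8]
gripper_width: 11.1
finger_force: 78.4
```

```bash
python3 - <<'E'
from h import *
rows((390,-174,310,-61.7))
a=grab('side');b=grab('top')
cv2.imwrite('pics/a4.png',np.hstack([cv2.resize(a['frame'][130:280,180:320],(400,429)),cv2.resize(b['frame'][140:245,240:338],(400,429))]))
E
```

```text
t 6.925 p [ 389.  -173.2  334.2] j [-0.7  -0.18  2.07 -0.    1.25  1.97] w 11.1 F [0.7 0.4 0.8] tau [ -0.  -24.7 -31.9   0.    0.    0.3]
ROW [0.0013, -0.0006, 0.0242, 0.0009, 0.0023, -0.0254]
```

View pics/a4.png

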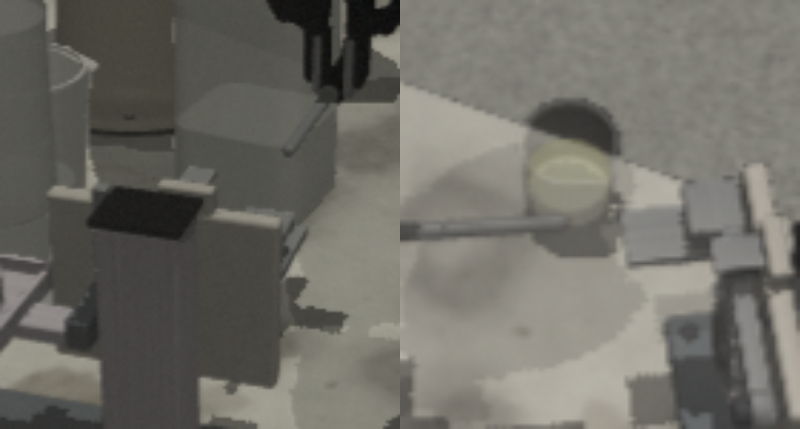

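The bar is held. In the top panel its tip is at (565,222) and its shaft starts near (410,232). In the side panel the tip is at (290,150) and the gripper end at (330,95). I'll triangulate the tip and compare it with the depth.

```bash
python3 - <<'E'
from h import *
a=load('side');b=load('top')
def tri(p,q):
    r1,o1=ray(a,*p); r2,o2=ray(b,*q)
    s=np.linalg.lstsq(np.c_[r1,-r2],o2-o1,rcond=None)[0]
    x,y=o1+r1*s[0],o2+r2*s[1]; return ((x+y)/2).round(1),np.linalg.norm(x-y).round(1)
print('tip',tri((281,182.5),(280.2,194.4)))
P=cloud(b); x=np.array([.474,-.880]); base=np.array([390,-174])
m=(P[...,2]>135)&(P[...,2]<190); m[:,:238]=0; m[:,290:]=0; m[:170]=0; m[210:]=0
Q=P[m]; d=(Q[:,:2]-base)@x; l=(Q[:,:2]-base)@np.array([.880,.474])
for k in range(30,125,10):
    w=(d>=k)&(d<k+10)
    if w.any(): print(k,w.sum(),'lat',np.median(l[w]).round(1),'z max/med',Q[w,2].max().round(1),np.median(Q[w,2]).round(1))
print('dmax',np.sort(d)[-5:].round(1))
Pa=cloud(a); m=(np.linalg.norm(Pa[...,:2]-np.array([425,-235]),axis=-1)<45)&(Pa[...,2]>140)&(Pa[...,2]<200)
Q=Pa[m]; d=(Q[:,:2]-base)@x; l=(Q[:,:2]-base)@np.array([.880,.474])
for k in range(30,125,10):
    w=(d>=k)&(d<k+10)
    if w.any(): print('S',k,w.sum(),'lat',np.median(l[w]).round(1),'z max/med',Q[w,2].max().round(1),np.median(Q[w,2]).round(1))
E
```

```text
tip (array([ 434.1, -264.3,  164. ]), np.float64(1.1))
30 25 lat -3.3 z max/med 171.0 167.1
40 23 lat -4.1 z max/med 169.8 167.8
50 21 lat -4.0 z max/med 170.6 167.5
60 30 lat -3.9 z max/med 168.7 167.2
70 21 lat -4.5 z max/med 169.4 166.7
80 23 lat -4.4 z max/med 169.5 166.9
90 25 lat -5.5 z max/med 170.5 167.5
100 3 lat -5.8 z max/med 168.0 167.2
dmax [ 98.4  98.8 100.  100.1 100.3]
S 30 12 lat -1.3 z max/med 169.0 166.8
S 40 14 lat -2.0 z max/med 169.2 166.8
S 50 15 lat -2.4 z max/med 168.8 166.8
S 60 13 lat -1.4 z max/med 168.2 166.5
S 70 15 lat -2.8 z max/med 169.0 166.9
S 80 14 lat -3.4 z max/med 168.1 167.3
S 90 17 lat -2.3 z max/med 168.2 166.7
S 100 15 lat -5.1 z max/med 167.0 164.6
```

arm_command(
  motion=[0.001,0,0.012,0,0,-0.025,0.001,0,0.0225,0,0,-0.025,0.001,0,0.0225,0,0,-0.025,0.001,0,0.0225,0,0,-0.025],
)

```text
time_s: 7.52
tool_pos: [389.9, -174.4, 313.1]
eef_rot: [-2.696, 1.613, 0.0]
wrist_force: [0.7, 0.3, -0.6]
gripper_width: 11.9
finger_force: 78.4
```

```bash
python3 - <<'E'
from h import *
rows((400.2,-192,311.5,-61.7),(409,-208.4,311.5,-61.7),(424.3,-236.6,311.5,-61.7))
E
```

```text
t 7.525 p [ 389.9 -174.4  313.1] j [-0.71 -0.14  2.09 -0.    1.2   1.94] w 11.9 F [ 0.7  0.3 -0.6] tau [  0.  -24.8 -30.7   0.    0.   -0. ]
ROW [0.0204, -0.0008, 0.0016, 0.0001, 0.0002, -0.0013]
ROW [0.039, -0.0008, 0.0016, 0.0001, 0.0002, -0.0013]
ROW [0.0711, -0.0009, 0.0016, 0.0001, 0.0002, -0.0013]
```

arm_command(
  motion=[0.01,-0.001,0,0,0,0,0.02,-0.001,0,0,0,0,0.02,-0.001,0,0,0,0],
)

```text
time_s: 7.9
tool_pos: [400.6, -192.4, 313.5]
eef_rot: [2.695, -1.614, 0.001]
wrist_force: [0.2, 0.1, -1.6]
gripper_width: 11.0
finger_force: 78.4
```

```bash
python3 - <<'E'
from h import *
S=[]
for i in range(6):
    b=grab('top') if i%2 else grab('side'); S.append(env.read_state()['tool_pos'])
    if i>3: pass
print(np.mean(S,0).round(2),np.std(S,0).round(2))
rows((424.3,-236.6,311.5,-61.7))
a=load('side');b=load('top')
for n,f in(('top',b),('side',a)):
    P=cloud(f); D=(P[...,:2]-np.array([466,-314])); d=D@np.array([.474,-.88]); l=D@np.array([.88,.474])
    m=(abs(l)<9)&(P[...,2]>125)&(P[...,2]<170)
    for k in range(-95,30,5):
        w=m&(d>=k)&(d<k+5)
        if w.any(): print(n,k,w.sum(),'lat',np.median(l[w]).round(1),'z min/med/max',P[w][:,2].min().round(1),np.median(P[w][:,2]).round(1),P[w][:,2].max().round(1))
cv2.imwrite('pics/a5.png',cv2.resize(b['frame'][160:235,250:350],(800,600),interpolation=cv2.INTER_CUBIC))
E
```

```text
[ 400.17 -191.59  313.17] [0.11 0.23 0.07]
t 8.2 p [ 400.1 -191.4  313.2] j [-0.72 -0.1   2.05  0.    1.19  1.93] w 11.5 F [-0.  -0.6  0.1] tau [ -0.  -27.  -31.1  -0.    0.    0. ]
ROW [0.0513, 0.0001, 0.0016, 0.0, 0.0001, -0.0012]
top -95 13 lat -1.9 z min/med/max 140.7 146.3 147.3
top -90 10 lat -0.9 z min/med/max 143.0 146.8 148.4
top -85 12 lat -1.9 z min/med/max 144.1 145.9 148.0
top -80 11 lat -2.3 z min/med/max 142.4 145.1 147.9
top -75 11 lat -2.4 z min/med/max 142.6 145.2 147.8
top -70 13 lat -1.5 z min/med/max 143.7 146.3 149.1
top -65 12 lat -1.3 z min/med/max 143.2 145.9 148.0
top -60 8 lat -2.3 z min/med/max 142.7 146.4 148.6
top -55 12 lat -1.9 z min/med/max 141.9 146.3 149.7
top -50 15 lat -1.9 z min/med/max 142.1 145.7 149.2
top -45 9 lat -1.2 z min/med/max 143.8 144.6 148.1
top -40 8 lat -1.1 z min/med/max 142.0 145.4 146.6
top -35 8 lat 0.0 z min/med/max 131.9 133.3 134.9
top -30 21 lat 0.3 z min/med/max 131.7 134.8 136.1
top -25 23 lat -1.5 z min/med/max 132.6 135.1 137.4
top -20 24 lat -0.0 z min/med/max 132.8 134.7 137.0
top -15 22 lat 0.3 z min/med/max 133.5 13
[... 840 characters left out ...]
 -1.0 z min/med/max 144.4 146.0 146.6
side -50 8 lat 0.1 z min/med/max 142.3 145.9 147.0
side -45 8 lat -0.1 z min/med/max 141.2 145.7 146.8
side -40 18 lat -0.8 z min/med/max 139.2 144.4 147.4
side -35 2 lat 2.1 z min/med/max 134.1 138.7 143.2
side -30 1 lat 8.9 z min/med/max 135.2 135.2 135.2
side -25 2 lat 8.4 z min/med/max 134.4 134.5 134.6
side -15 2 lat 8.4 z min/med/max 135.5 135.6 135.7
side -10 1 lat 8.5 z min/med/max 134.7 134.7 134.7
side -5 6 lat -1.4 z min/med/max 134.7 155.8 157.1
side 0 21 lat 0.1 z min/med/max 155.7 156.9 157.6
side 5 2 lat -1.6 z min/med/max 157.1 157.5 157.9
side 20 1 lat 6.5 z min/med/max 166.9 166.9 166.9
side 25 15 lat 0.6 z min/med/max 167.1 167.5 168.6
```

View pics/a5.png

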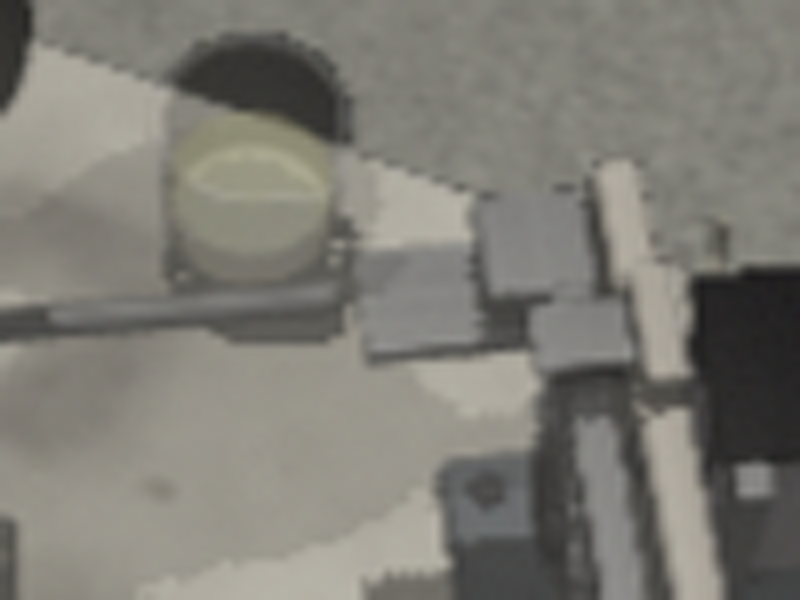

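The picture shows the tip at (345,285), just short of the sill's front edge at (365,300) and in line with the slot. The bar axis is at z≈143.1 and the gap runs 134.8 to 148.8, so it needs to go 1.3 mm lower before going in.

arm_command(
  motion=[0,0,0.0013,0,0,0,0.01,0,0.0013,0,0,0,0.02,0,0.0013,0,0,0,0.03,0,0.0013,0,0,0,0.03,0,0.0013,0,0,0],
)

```text
time_s: 8.82
tool_pos: [414.7, -218.8, 312.0]
eef_rot: [2.695, -1.614, 0.0]
wrist_force: [-0.5, 0.4, -0.4]
gripper_width: 11.5
finger_force: 78.4
```

arm_command(
  motion=[0.007,0,0,0,0,0,0.014,0,0,0,0,0,0.021,0,0,0,0,0,0.021,0,0,0,0,0],
)

```text
time_s: 9.32
tool_pos: [424.5, -236.9, 312.0]
eef_rot: [2.696, -1.613, 0.0]
wrist_force: [-1.2, 0.1, -0.3]
gripper_width: 11.8
finger_force: 78.4
```

```bash
python3 - <<'E'
from h import *
F=[];S=[]
for i in range(6):
    b=grab('top') if i%2 else grab('side'); s=env.read_state(); S.append(s['tool_pos']); F.append(s['wrist_force'])
print(np.mean(S,0).round(2),'F',np.mean(F,0).round(2),np.std(F,0).round(2))
rows((424.3,-236.6,312,-61.7))
a=load('side');b=load('top')
for n,f in(('top',b),('side',a)):
    P=cloud(f); D=(P[...,:2]-np.array([466,-314])); d=D@np.array([.474,-.88]); l=D@np.array([.88,.474])
    for k,k2,l0,lo,hi in((-70,-40,7,130,160),(-35,-5,7,125,170),(0,20,9,148,170)):
        w=(abs(l)<l0)&(P[...,2]>lo)&(P[...,2]<hi)&(d>=k)&(d<k2)
        if w.any(): print(n,k,w.sum(),'z',np.percentile(P[w][:,2],[5,50,90]).round(1))
cv2.imwrite('pics/a6.png',np.hstack([cv2.resize(b['frame'][160:235,260:340],(400,375)),cv2.resize(a['frame'][150:225,210:290],(400,375))]))
E
```

```text
[ 424.27 -236.4   311.84] F [ 0.05  0.14 -0.58] [0.1  0.44 0.23]
t 9.625 p [ 424.3 -236.3  311.9] j [-0.76  0.02  1.94  0.    1.18  1.89] w 11.2 F [-0.   0.6 -0.9] tau [ -0.  -31.7 -30.9   0.    0.    0. ]
ROW [0.0003, 0.0001, -0.0001, -0.0, 0.0001, -0.0012]
top -70 70 z [140.7 144.3 146.6]
top -35 102 z [134.  143.3 146.2]
top 0 91 z [154.7 156.8 158.6]
side -70 52 z [141.5 144.7 145.9]
side -35 15 z [142.9 144.9 146.2]
side 0 20 z [155.9 156.7 157.3]
```

View pics/a6.png

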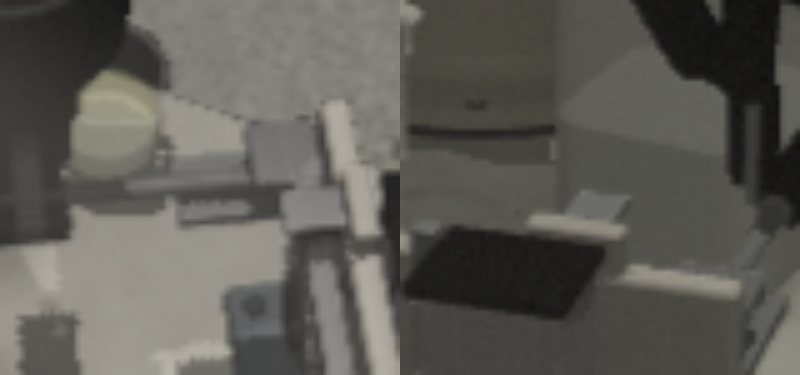

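The bar is under the tail: its shaft runs into the tail's front edge at (250,185) in the top panel, with no contact force. Now a slow lift.

arm_command(
  motion=[0,0,-0.0015,0,0,0,0,0,-0.003,0,0,0,0,0,-0.0045,0,0,0,0,0,-0.006,0,0,0,0,0,-0.0075,0,0,0,0,0,-0.009,0,0,0,0,0,-0.009,0,0,0],
)

```text
time_s: 10.5
tool_pos: [424.2, -236.3, 320.8]
eef_rot: [-2.696, 1.613, 0.001]
wrist_force: [0.5, 0.0, -3.1]
gripper_width: 11.2
finger_force: 78.4
```

```bash
cat > chk.py <<'E'
from h import *
F=[];S=[]
for i in range(4):
    b=grab('top') if i%2 else grab('side'); s=env.read_state(); S.append(s['tool_pos']); F.append(s['wrist_force'])
print(s['time_s'],np.mean(S,0).round(2),'F',np.mean(F,0).round(2))
a=load('side');b=load('top')
for n,f in(('top',b),('side',a)):
    P=cloud(f); D=(P[...,:2]-np.array([466,-314])); d=D@np.array([.474,-.88]); l=D@np.array([.88,.474])
    for k,k2,l0,lo,hi in((-70,-40,7,130,175),(-30,-10,7,138,175),(0,20,9,148,180)):
        w=(abs(l)<l0)&(P[...,2]>lo)&(P[...,2]<hi)&(d>=k)&(d<k2)
        if w.any(): print(n,k,w.sum(),'z',np.percentile(P[w][:,2],[5,50,90]).round(1))
    # blue cap height
    hsv=cv2.cvtColor(f['frame'],cv2.COLOR_BGR2HSV); m=(hsv[...,0]>95)&(hsv[...,0]<115)&(hsv[...,1]>120)&(P[...,0]>330)&(P[...,1]<-380)
    if m.any(): print('cap z',np.percentile(P[m][:,2],[50,95]).round(1))
E
python3 chk.py
```

```text
10.7 [ 424.19 -236.37  320.76] F [-0.65  0.63 -2.7 ]
top -70 72 z [149.6 152.7 154.7]
top -30 47 z [148.9 152.5 154.1]
top 0 97 z [159.6 161.4 163.2]
cap z [212.1 214.3]
side -70 54 z [149.9 153.4 154.5]
side -30 20 z [150.8 152.8 153.5]
side 0 45 z [160.2 161.2 162.3]
cap z [211.5 213. ]
```

arm_command(
  motion=[0,0,-0.0015,0,0,0,0,0,-0.003,0,0,0,0,0,-0.0045,0,0,0,0,0,-0.0055,0,0,0,0,0,-0.0055,0,0,0],
)

```text
time_s: 11.32
tool_pos: [424.5, -236.7, 326.9]
eef_rot: [2.696, -1.612, 0.002]
wrist_force: [-1.1, -0.2, -1.6]
gripper_width: 11.7
finger_force: 78.6
```

```bash
python3 chk.py
```

```text
11.525 [ 424.47 -236.64  326.69] F [ 0.31 -0.43 -1.99]
top -70 74 z [155.9 159.  160. ]
top -30 49 z [155.6 158.7 161.3]
top 0 98 z [165.7 167.9 169.6]
cap z [202.6 204.5]
side -70 57 z [155.2 159.5 160.6]
side -30 17 z [157.4 159.5 160.2]
side 0 70 z [166.6 167.9 168.8]
cap z [202.9 204.4]
```

The tail is up 11 mm at about 2 N and the tray is sinking. I'll hold here.

arm_command(
  motion=[0,0,0,0,0,0,0,0,0,0,0,0,0,0,0,0,0,0,0,0,0,0,0,0,0,0,0,0,0,0,0,0,0,0,0,0,0,0,0,0,0,0,0,0,0,0,0,0],
)

```text
time_s: 12.52
tool_pos: [424.3, -236.5, 326.4]
eef_rot: [2.696, -1.613, 0.0]
wrist_force: [0.5, -0.6, -1.1]
gripper_width: 11.2
finger_force: 78.6
```

arm_command(
  motion=[0,0,0,0,0,0,0,0,0,0,0,0,0,0,0,0,0,0,0,0,0,0,0,0,0,0,0,0,0,0,0,0,0,0,0,0,0,0,0,0,0,0,0,0,0,0,0,0],
)

```text
time_s: 13.52
tool_pos: [424.3, -236.5, 326.4]
eef_rot: [2.696, -1.613, 0.0]
wrist_force: [0.4, -0.4, -1.5]
gripper_width: 11.6
finger_force: 78.6
```

```bash
python3 chk.py
```

```text
13.725 [ 424.3  -236.47  326.39] F [ 0.93 -0.16 -1.81]
top -70 73 z [156.  159.  161.6]
top -30 49 z [155.  158.6 160.3]
top 0 101 z [165.2 167.4 169.4]
cap z [158.8 160.8]
side -70 53 z [154.5 159.  160.3]
side -30 15 z [157.2 159.4 159.9]
side 0 70 z [166.2 167.6 168.7]
cap z [159.2 160.9]
```

Sunk 53 mm so far.

arm_command(
  motion=[0,0,0,0,0,0,0,0,0,0,0,0,0,0,0,0,0,0,0,0,0,0,0,0,0,0,0,0,0,0,0,0,0,0,0,0,0,0,0,0,0,0,0,0,0,0,0,0],
)

```text
time_s: 14.72
tool_pos: [424.3, -236.5, 326.4]
eef_rot: [-2.696, 1.613, -0.0]
wrist_force: [0.4, -0.5, -1.7]
gripper_width: 11.5
finger_force: 78.6
```

```bash
python3 chk.py | grep -e F -e cap; python3 chk.py| grep -e F -e cap; python3 -c "
from h import *
rows((424.3,-236.5,312.2,-61.7))"
```

```text
14.925 [ 424.3  -236.48  326.4 ] F [ 0.25 -0.5  -1.92]
cap z [152.2 154.2]
cap z [151.5 153.1]
15.125 [ 424.3  -236.47  326.4 ] F [ 0.86 -0.31 -1.7 ]
cap z [152.2 154.4]
cap z [151.4 152.9]
t 15.125 p [ 424.3 -236.5  326.4] j [-0.76  0.    1.92 -0.    1.22  1.89] w 11.3 F [ 0.4  0.1 -2. ] tau [  0.  -32.1 -31.8  -0.    0.1   0. ]
ROW [0.0, 0.0, 0.0142, 0.0, -0.0, -0.0014]
```

The tray is fully down: 60 mm, and it has stopped. Lowering the bar and drawing it out.

arm_command(
  motion=[0,0,0.003,0,0,0,0,0,0.006,0,0,0,0,0,0.009,0,0,0,0,0,0.012,0,0,0,0,0,0.0142,0,0,0,0,0,0.0142,0,0,0],
)

```text
time_s: 15.88
tool_pos: [424.2, -236.4, 312.0]
eef_rot: [-2.696, 1.613, 0.001]
wrist_force: [-0.2, -0.6, -0.6]
gripper_width: 11.5
finger_force: 78.8
```

arm_command(
  motion=[-0.008,0,0,0,0,0,-0.016,0,0,0,0,0,-0.026,0,0,0,0,0,-0.036,0,0,0,0,0,-0.048,0,0,0,0,0,-0.06,0,0,0,0,0,-0.07,0,0,0,0,0,-0.07,0,0,0,0,0],
)

```text
time_s: 16.88
tool_pos: [390.9, -174.2, 312.1]
eef_rot: [2.696, -1.612, -0.0]
wrist_force: [-0.6, -0.6, 0.3]
gripper_width: 11.4
finger_force: 78.7
```

```bash
python3 chk.py | grep -v -- -; python3 -c "
from h import *
rows((400,-160,335,-61.7),(402,-153,335,27.8))"
```

```text
top 0 99 z [163.9 165.4 166.9]
cap z [152.3 154.2]
side 0 72 z [164.2 165.3 166.1]
cap z [151.5 152.9]
t 17.075 p [ 391.3 -175.1  312.3] j [-0.7  -0.14  2.09 -0.    1.19  1.95] w 11.7 F [ 1.  -0.1 -1.2] tau [  0.1 -25.5 -31.    0.    0.   -0. ]
ROW [-0.0092, -0.0148, -0.0227, -0.0001, -0.0004, -0.0016]
ROW [-0.0144, -0.0198, -0.0227, 0.0002, -0.0004, -1.5636]
```

Drawn out cleanly. I'll put the bar back where it lay, since that spot is known to be clear.

arm_command(
  motion=[-0.014,-0.02,-0.023,0,0,-1.564,-0.014,-0.02,-0.023,0,0,-1.564,-0.014,-0.02,-0.023,0,0,-1.564,-0.014,-0.02,-0.023,0,0,-1.564,-0.014,-0.02,-0.023,0,0,-1.564,-0.014,-0.02,-0.023,0,0,-1.564,-0.014,-0.02,-0.023,0,0,-1.564,-0.014,-0.02,-0.023,0,0,-1.564],
)

```text
time_s: 18.08
tool_pos: [402.3, -153.3, 335.2]
eef_rot: [3.07, 0.667, -0.0]
wrist_force: [-0.7, 0.3, -1.4]
gripper_width: 12.0
finger_force: 78.7
```

arm_command(
  motion=[0,0,0,0,0,-0.08,0,0,0,0,0,-0.08,0,0,0,0,0,-0.08],
)

```text
time_s: 18.45
tool_pos: [402.3, -153.2, 335.2]
eef_rot: [-3.044, -0.778, -0.0]
wrist_force: [0.1, -0.4, -1.2]
gripper_width: 11.6
finger_force: 78.7
```

```bash
python3 -c "
from h import *
rows((402,-153,185,27.8),(402,-153,178,27.8))"
```

```text
t 18.45 p [ 402.3 -153.2  335.2] j [-0.65 -0.16  2.06  0.    1.25  0.42] w 11.6 F [ 0.1 -0.4 -1.2] tau [ -0.  -25.1 -31.9  -0.    0.   -0. ]
ROW [-0.0002, -0.0003, 0.1502, 0.0, -0.0, 0.015]
ROW [-0.0002, -0.0003, 0.1572, 0.0, -0.0, 0.015]
```

arm_command(
  motion=[0,0,0.04,0,0,0.015,0,0,0.08,0,0,0.015,0,0,0.115,0,0,0.015,0,0,0.135,0,0,0.015,0,0,0.147,0,0,0.015,0,0,0.153,0,0,0.015,0,0,0.157,0,0,0.015,0,0,0.157,0,0,0.015],
)

```text
time_s: 19.45
tool_pos: [402.4, -153.2, 178.5]
eef_rot: [3.048, 0.757, 0.001]
wrist_force: [-0.3, 0.4, 0.1]
gripper_width: 11.7
finger_force: 78.7
```

arm_command(
  motion=[0,0,0,0,0,0,0,0,0.001,0,0,0],
)

```text
time_s: 19.7
tool_pos: [402.4, -153.2, 177.6]
eef_rot: [3.048, 0.757, 0.001]
wrist_force: [1.0, -0.1, -0.1]
gripper_width: 11.4
finger_force: 78.7
```

Within about a millimetre of the bench. Release, then go up.

arm_command(
  motion=[0,0,0,0,0,0,0,0,0,0,0,0,0,0,0,0,0,0,0,0,0,0,0,0],
  gripper=120,
)

```text
time_s: 20.2
tool_pos: [402.2, -153.0, 177.2]
eef_rot: [3.049, 0.757, 0.0]
wrist_force: [-0.9, -0.4, -0.1]
gripper_width: 45.2
finger_force: 0.0
```

arm_command(
  motion=[0,0,-0.03,0,0,0,0,0,-0.08,0,0,0,0,0,-0.14,0,0,0,0,0,-0.2,0,0,0,0,0,-0.26,0,0,0,0,0,-0.28,0,0,0,0,0,-0.28,0,0,0],
)

```text
time_s: 21.08
tool_pos: [402.4, -153.1, 458.9]
eef_rot: [3.046, 0.756, 0.004]
wrist_force: [-1.3, -0.8, -0.7]
gripper_width: 45.3
finger_force: 0.0
```

```bash
python3 chk.py | grep -e F -e cap; python3 -c "
from h import *
a=load('side');b=load('top')
cv2.imwrite('pics/a9.png',np.hstack([cv2.resize(a['frame'][150:350,110:380],(400,296)),cv2.resize(b['frame'][150:350,180:400],(400,296))]))"
```

```text
21.275 [ 401.99 -152.88  455.79] F [ 0.22  0.45 -0.11]
cap z [152.3 154.5]
cap z [151.6 153.3]
```

View pics/a9.png

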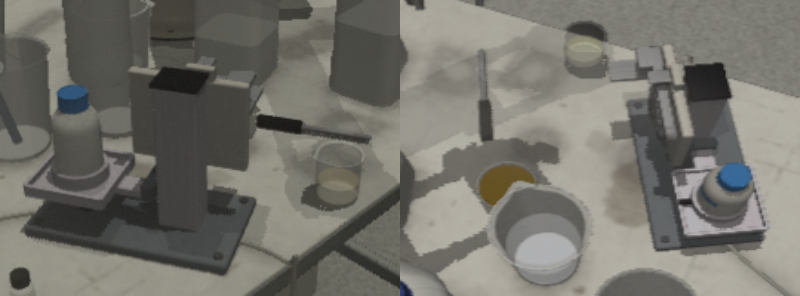

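The tray is down, and the bar lies flat at (485,95) in the right panel, clear of the lift. The beaker and dish are where they were, and the gripper is free.

```bash
python3 -c "
from h import *
print(env.sign_off())"
```

```text
the job is handed in; nothing more can be done
None
```

The job is handed in at about 21 s: the tray sank the full 60 mm, with 2–3 N measured on the bar. The bar was drawn out and laid flat back where it started, clear of the lift, and the beaker and dish were left alone.

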